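# Rap the stuck core of a press mould loose

### The job

The plaster core of the square, wooden-framed press mould is stuck: pick up the round mallet by its handle and tap the core's ball knob lightly sideways with the head, from the robot's left until it plainly leans right (about 8 degrees), then from the right until it leans as far left. Touch that core with the mallet only and do not disturb the round mould's core. Leave the square core leaning left, stand the mallet upright on the bench again and let go.

Things in the scene. Friction and masses are not known exactly. Their poses are not given: they have to be found in the camera images.
- mallet: Round wooden mallet, 0.32 kg, upright on its head. Dark head: cylinder 60 mm dia. up to 66 mm, narrowing to 44 at 76. Pale handle 25 mm dia. up to 145 mm (top); grip firmly at 105-115, fingers closing along the tap so it cannot swivel. Origin: centre of underside; z up the handle, yaw arbitrary. Taps: the head's flank, 35 mm above its underside, level with the knob's centre.
- square_core: Core in a fixed wooden frame 140 mm square, 58 high, centred on it. Plaster plug 86 mm square, top at z 10; post 20 mm dia.; ball knob 44 mm dia., centre at z 90 along the core's own z (140 above bench if upright). Origin: on the rocking axis, mid-mould, 50 above bench. x: rocking axis, level, away from the robot, turned up to 20 deg; y: to the robot's left; the knob moves only along y.
- square_rock (a joint): Rocking angle of the square mould's core, rad: 0 upright, positive: knob leans to the robot's right (core's -y), negative: left (+y). Starts within 0.03 of upright. Stiff: about 4 N at the knob moves it, and it stays where left, with no spring-back. Hard stops at +-0.28; 0.1 rad is 9 mm at the knob.
- round_core: Bystander, not to be disturbed: round plaster core, 86 mm dia., rocking as stiffly in a fixed round plaster mould 136 mm dia., 55 high; smaller ball knob 34 mm dia., centre 65 above the origin (top 132 above bench). Origin: mid-mould, 50 mm above the bench; z up through the knob. One mould stands on the left, the other on the right, either way round.
Things that resemble listed ones, but are neither listed nor needed, are in the scene too. Of the things like the mallet, leave any that is pink; of the rest the larger one is meant.

How it is judged:
By the outcome, as a careful person would: the job done as asked, in the order asked, and still so for the second after the job is handed in, with the robot touching nothing.
It also fails if it takes over 58 s, if anything falls off the work surface, if the arm or the gripper's body presses on something with over 40 N, if the wrist force passes 120 N, or if a joint passes its speed limit or range.

### The arm

A 7-joint arm with a two-finger parallel gripper is mounted at the origin on the work surface. World frame = base frame: x ahead of the robot, y to its left, z up, the work surface at z = 0. Lengths are in m, angles in rad, forces in N, time in s.
With the tool pointing down it reaches from about 0.425 to 0.875 m from the base axis. Payload 8.4 kg.
Tool frame: the origin (TCP) lies between the finger pads; the fingertips stand 19 mm ahead of it and the grasp point (between the pads) is the TCP; z points along the fingers, y is the line along which they close (so a half turn about z gives the same grasp; the last joint's range is limited). The gripper opens to 87 mm and grips with 3 to 60 N. Pads are 19 mm wide; open, the fingers measure 117 mm over their backs; the gripper's body (75 mm by 190 mm) begins 51 mm behind the grasp point.
Start: joints at [-1.435, 0.333, 0.04, 1.465, -0.013, 1.343, -0.059], TCP at [0.151, 0.632, 0.242] pointing down, gripper open.
Joint ranges: [-2.58, 2.58], [-0.38, 2.09], [-1.3, 1.39], [0.25, 2.4], [-1.5, 4.64], [0.08, 2.09], [-2.65, 2.65]. Speed limits (rad/s): [2.22, 2.22, 2.79, 2.79, 3.14, 3.14, 3.14].

### API

Orientations are given as a unit quaternion [x, y, z, w].
In Python, from workcell import bot, viewer, recognise, regions_of, tip_of gives the robot as it stands.
- The arm moves only by the shell command python3 -m crank 'ROWS' [FORCE]. ROWS is text: rows parted by semicolons, each of 5 numbers parted by spaces: the opening, from -1 (shut) to 1 (fully open), then the shift along the world's x, y, z in m, then the turn about the world's z in degrees. A call has 1 to 12 rows; each row shifts and turns the commanded pose from where the row before left it; what a row does not reach is not made up. A row lasts 1/12 s, in which the tool goes at most 41.7 mm and 7.16 degrees, less where a joint would pass 70% of its speed; a pose out of reach is approached as far as the arm can. A call with a gripper value outside its range is refused whole. The fingers move at their own pace and stop on an object; FORCE is the grip in N (left out, the last holds). Time passes only in rows, so rows that do not move let the fingers close. It gives the time, the measured TCP pose, the force, the opening and the grip force at its end, in the units of the state.
- bot.get_obs(): the state, without advancing time (a new reading comes with each control period).
- viewer.read_camera(name): name is "side" or "top" or "wrist"; returns the picture (420x560x3 uint8, blue, green, red); there is no depth.
- viewer.get_calibration(name): a dict with "fx", "fy", "cx", "cy" (pixels), "R" (3x3) and "t" (3): a world point X has camera coordinates R X + t; the wrist camera has in their place "T_tool_cam" (4x4, takes a point from camera to tool coordinates, whose origin is the TCP and whose axes are the flange's). Camera axes: x right, y down, z forward; pixel columns grow to the right and rows downward; lengths in m; the calibration is good to about 2 mm. A picture is of the moment at which its call begins: read the wrist's pose just before it. get_calibration takes no time and is no camera call.
- bot.sign_off(): hands the job in; it is judged then, once.
Trained networks look in the newest picture that a camera, given by its name, has taken for a name from the list of things; names that differ only in an ending like _2 or _b are one class to them, and where a whole thing is asked for, a point or a joint stands for the part that bears it (a point fixed in the world has none). Each returns a list of dicts, best first, with "confidence" (0 to 1); they miss things now and then, are a little off and sometimes report something else, mostly with a low value. They report only what shows in the picture. A call takes as long as a camera call. They do not tell look-alikes from the thing itself.
- recognise(label, camera): "pixel" ([column, row] in pixels, amid what is visible of it).
- regions_of(label, camera): "region" (420x560 bool, what is visible of it) and "pixel" ([column, row] in pixels, amid what is visible of it).
- tip_of(label, camera): "pixel" ([column, row] in pixels: a listed point, or the origin of a listed thing).
The state is a dict: "time": time; "joints": joint angles; "qvel": joint speeds; "tau": joint torques, N m; "tool_pos": TCP position; "ee_rot": TCP orientation; "wrist_force": force on the tool from outside, world axes, zero at the start; "wrist_torque": the same for the moment, N m; "grip_width": opening from 0.0 (shut) to 1.0 (fully open); "grip_force": force on a finger pad.
Only numpy, scipy, OpenCV 4.12 (cv2) and the standard library are available. Lean on these libraries where they do the work, as an engineer would, in place of code of your own. Each camera call takes 0.05 s, during which the arm holds its last target. There are 200 camera calls.

## Working session

There is one attempt and no reset: what is moved stays moved. The work goes in short steps, Python scripts to look and compute and a shell command to move; the robot and the scene stay as the last step left them, time stands still between calls to the robot, and variables do not carry over. Pictures are saved under pics/ and viewed, at most 10 in all, crops included, and the job is handed in when it is done.

```bash
mkdir -p pics; ls; cat > h.py <<'E'
import numpy as np,cv2
from scipy.spatial.transform import Rotation as Ro
from workcell import bot,viewer,recognise,regions_of,tip_of
def cal(n,o=None):
    c=viewer.get_calibration(n)
    if n=='wrist':
        o=o or bot.get_obs();T=np.eye(4);T[:3,:3]=Ro.from_quat(o['ee_rot']).as_matrix();T[:3,3]=o['tool_pos']
        W=np.linalg.inv(T@np.array(c['T_tool_cam']));R,t=W[:3,:3],W[:3,3]
    else: R,t=np.array(c['R']),np.array(c['t'])
    return np.array([[c['fx'],0,c['cx']],[0,c['fy'],c['cy']],[0,0,1]]),R,t
def ray(p,c):
    K,R,t=c;d=R.T@np.linalg.inv(K)@np.array([p[0],p[1],1.]);return -R.T@t,d/np.linalg.norm(d)
def atz(p,c,z):
    o,d=ray(p,c);return o+d*(z-o[2])/d[2]
def proj(X,c):
    K,R,t=c;q=K@(R@np.array(X)+t);return q[:2]/q[2]
def tri(rays):
    A=sum(np.eye(3)-np.outer(d,d) for o,d in rays);b=sum((np.eye(3)-np.outer(d,d))@o for o,d in rays)
    return np.linalg.solve(A,b)
E
python3 - <<'E'
from h import *
ims=[]
for n in ['top','side']:
    im=viewer.read_camera(n);cv2.imwrite(f'pics/{n}0.png',im);c=cal(n)
    print(n,'cam',-c[1].T@c[2])
    for l in ['mallet','square_core','round_core']:
        for f in (recognise,tip_of):
            for r in f(l,n):
                z=.05 if 'core' in l else 0
                print(l,f.__name__,np.round(r['pixel']),round(r['confidence'],2),np.round(atz(r['pixel'],c,z),3))
print(bot.get_obs())
E
```

```text
pics
top cam [0.34116154 0.0194925  0.87262805]
mallet call [304. 235.] 0.96 [ 0.457 -0.071  0.   ]
mallet call [251. 223.] 0.84 [0.477 0.034 0.   ]
mallet call [206. 266.] 0.63 [0.39 0.12 0.  ]
mallet call [206. 269.] 0.8 [0.384 0.118 0.   ]
mallet call [302. 237.] 0.74 [ 0.453 -0.068  0.   ]
mallet call [252. 226.] 0.58 [0.472 0.033 0.   ]
square_core call [169. 168.] 0.85 [0.572 0.192 0.05 ]
round_core call [389. 169.] 0.67 [ 0.583 -0.231  0.05 ]
round_core call [387. 165.] 0.61 [ 0.59  -0.227  0.05 ]
side cam [0.22383965 0.4018217  0.59403462]
mallet call [333. 218.] 0.93 [ 0.469 -0.096  0.   ]
mallet call [307. 308.] 0.81 [0.396 0.087 0.   ]
mallet call [301. 326.] 0.85 [0.385 0.119 0.   ]
mallet call [287. 263.] 0.58 [0.472 0.038 0.   ]
square_core call [173. 271.] 0.63 [0.574 0.19  0.05 ]
square_core call [179. 275.] 0.75 [0.562 0.189 0.05 ]
square_core call [324. 134.] 0.26 [ 0.588 -0.235  0.05 ]
round_core call [326. 129.] 0.56 [ 0.595 -0.251  0.05 ]
round_core call [172. 268.] 0.24 [0.58  0.187 0.05 ]
round_core call [321. 134.] 0.83 [ 0.594 -0.231  0.05 ]
{'time': 0.7, 'joints': array([-1.43521094,  0.33315703,  0.03991045,  1.46541241, -0.0134237 ,
        1.34328703, -0.05851115]), 'qvel': array([ 1.10074237e-03,  6.74336932e-04, -5.38952077e-05,  5.54567916e-04,
       -1.32705856e-03,  5.11905460e-04,  1.84589613e-03]), 'tau': array([-6.87052980e-04, -6.55944657e+01,  1.33210894e+00, -4.03992641e+01,
       -5.99019206e-02,  3.48520721e-02,  1.97698540e-05]), 'tool_pos': array([0.15121633, 0.63213665, 0.24156774]), 'ee_rot': array([ 1.17151619e-01,  9.93114041e-01,  1.86306595e-06, -1.44278513e-05]), 'wrist_force': array([-0.29839937,  0.39739197, -0.15971554]), 'wrist_torque': array([ 0.03434398, -0.02725256,  0.04075886]), 'grip_force': 0.0, 'grip_width': 1.0037626835768427}
```

View pics/top0.png

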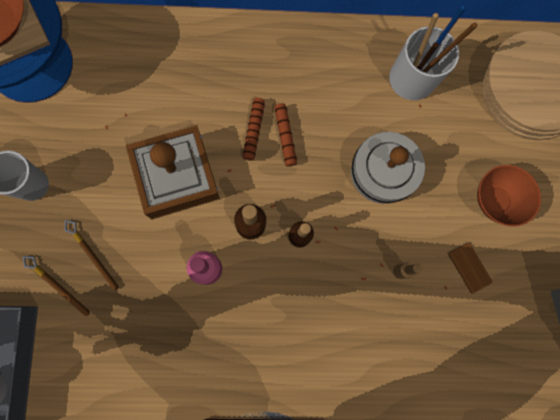

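View pics/side0.png

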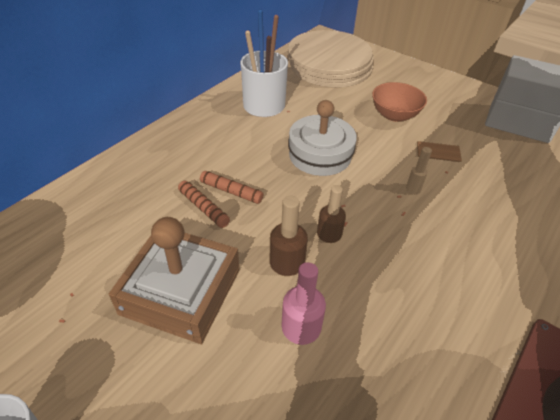

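The candidates for the mallet in the top view are the large dark one (251,222), a small dark one (301,234), a pink one (204,268) and a small metal object (408,270). By the description, the large dark one is meant. The square mould is on the left at (170,170), with its knob at (163,154). The round mould is on the right at (388,166).

```bash
cat > meas.py <<'E'
from h import *
def knob(n,im,guess):
    # brown ball of the square core: dark saturated blob near guess
    x,y=map(int,guess);w=40
    g=cv2.medianBlur(cv2.cvtColor(im,cv2.COLOR_BGR2GRAY),3)[y-w:y+w,x-w:x+w]
    c=cv2.HoughCircles(g,cv2.HOUGH_GRADIENT,1,20,param1=80,param2=10,minRadius=9,maxRadius=22)
    return None if c is None else c[0][:3]+[x-w,y-w,0]
E
python3 - <<'E'
from meas import *
T=cv2.imread('pics/top0.png');S=cv2.imread('pics/side0.png')
print(knob('top',T,(163,154)),knob('side',S,(168,232)))
rs={}
for n,im in (('top',T),('side',S)):
    viewer.read_camera(n)
    for r in regions_of('square_core',n)+regions_of('mallet',n):
        m=r['region'];ys,xs=np.where(m);print(n,r['pixel'],round(r['confidence'],2),xs.min(),xs.max(),ys.min(),ys.max(),m.sum())
a=cv2.resize(T[100:280,110:330],None,fx=3.3,fy=3.3,interpolation=cv2.INTER_CUBIC)[:594]
cv2.imwrite('pics/ct.png',a[:,:726])
b=cv2.resize(S[190:350,100:350],None,fx=3.2,fy=3.2,interpolation=cv2.INTER_CUBIC)
cv2.imwrite('pics/cs.png',b)
E
```

```text
[[160.5        159.5         18.10000038]
 [183.5        139.5         18.10000038]
 [178.5        178.5         18.10000038]] [[167.5        232.5         16.89999962]
 [162.5        264.5         19.10000038]
 [192.5        233.5         18.        ]]
top [170.0, 166.2] 0.65 144 199 143 197 2209
top [301.9, 236.2] 0.96 289 314 221 247 521
top [203.1, 270.0] 0.92 187 222 251 284 952
top [250.4, 221.9] 0.91 234 266 204 239 949
side [176.4, 270.2] 0.78 136 214 217 306 4006
side [288.5, 244.2] 0.6 269 307 196 275 2159
side [336.9, 218.0] 0.59 317 345 185 241 1134
```

View pics/ct.png

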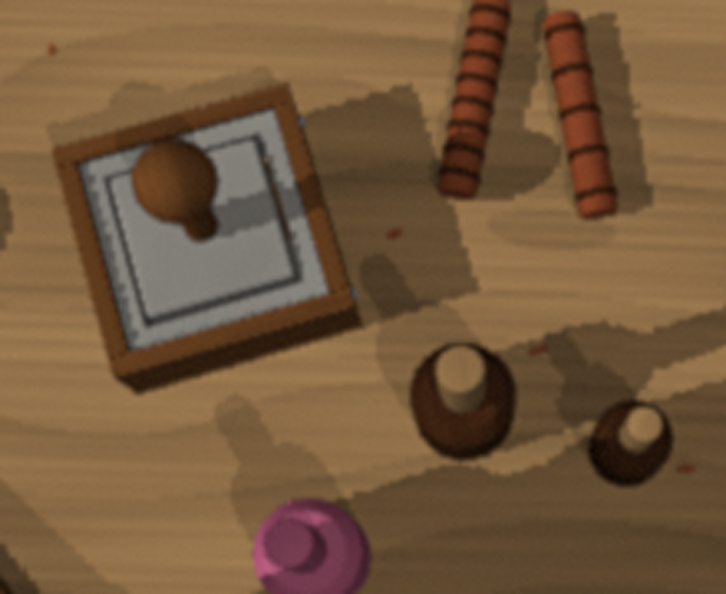

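View pics/cs.png

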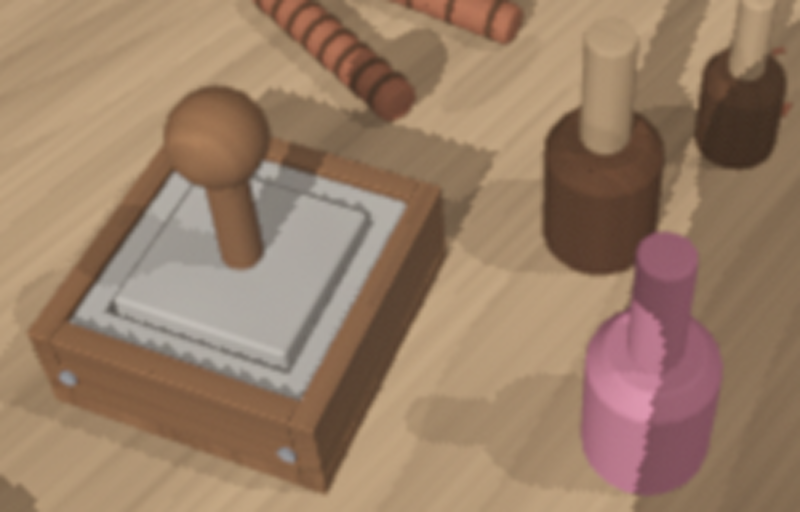

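The close crop confirms the choice. The large dark mallet has its handle top at about (249,212) in the top view and (291,202) in the side view. The knob is at (163,155) and (168,233), and the frame corners are clear.

```bash
python3 - <<'E'
from h import *
ct=cal('top');cs=cal('side')
t=lambda p:np.array(p)/3.3+[110,100]-.35
s=lambda p:np.array(p)/3.2+[100,190]-.35
C=np.array([atz(t(p),ct,.058)[:2] for p in [(55,150),(288,85),(355,293),(118,373)]])
ce=C.mean(0);print('frame',C.round(4),ce, [np.linalg.norm(C[i]-C[i-1]).round(4) for i in range(4)])
# corners: farleft farright nearright nearleft
ydir=(C[0]+C[3]-C[1]-C[2]);xdir=C[0]+C[1]-C[2]-C[3]
print('yaw x',np.degrees(np.arctan2(xdir[1],xdir[0])),'yaw y',np.degrees(np.arctan2(-ydir[0],ydir[1])))
print('side corners',[atz(s(p),cs,.058).round(4) for p in [(33,335),(440,190),(315,425)]])
k=tri([ray(t((175,181)),ct),ray(s((217,137)),cs)]);print('knob',k, atz(t((175,181)),ct,.14),atz(s((217,137)),cs,.14))
print('handle',tri([ray(t((460,370)),ct),ray(s((611,37)),cs)]),atz(t((460,370)),ct,.145),atz(s((611,37)),cs,.145))
print('pink',atz(t((292,545)),ct,.145),'small',atz(t((643,425)),ct,.1))
y=np.radians(14.5);print('knob off',(k[:2]-ce)@[[np.cos(y),-np.sin(y)],[np.sin(y),np.cos(y)]])
E
```

```text
frame [[0.6115 0.2729]
 [0.6554 0.1422]
 [0.5324 0.0981]
 [0.4828 0.2278]] [0.57054561 0.18526009] [np.float64(0.1364), np.float64(0.1378), np.float64(0.1307), np.float64(0.1389)]
yaw x 19.493585425381156 yaw y 19.75827312976402
side corners [array([0.6081, 0.2752, 0.058 ]), array([0.5235, 0.1017, 0.058 ]), array([0.4806, 0.2286, 0.058 ])]
knob [0.56986469 0.18516967 0.13899543] [0.56968074 0.18502666 0.14      ] [0.56894856 0.18560037 0.14      ]
handle [0.47441756 0.03555703 0.14285691] [0.47376264 0.03539458 0.145     ] [0.47350869 0.03737117 0.145     ]
pink [0.38431817 0.11505089 0.145     ] small [ 0.45475306 -0.06200778  0.1       ]
knob off [-6.81874888e-04  8.29406567e-05]
```

```bash
python3 -m crank '1 0.02 -0.02 0.002 2.75;1 0.025 -0.025 0.002 2.75;1 0.025 -0.025 0.002 2.75;1 0.025 -0.025 0.002 2.75;1 0.025 -0.025 0.002 2.75;1 0.025 -0.025 0.002 2.75;1 0.025 -0.025 0.002 2.75;1 0.025 -0.025 0.002 2.75;1 0.025 -0.025 0.002 2.75;1 0.025 -0.025 0 2.75;1 0.025 -0.025 0 2.75;1 0.025 -0.025 0 2.75'
python3 -m crank '1 0.005 -0.03 0 0;1 0.005 -0.03 0 0;1 0.005 -0.03 0 0;1 0.005 -0.03 0 0;1 0 -0.03 0 0;1 0 -0.03 0 0;1 0 -0.03 0 0;1 0 -0.03 0 0;1 0 0 0 0;1 0 0 0 0'
```

```text
time: 2.0
tool_pos: [0.4473, 0.3357, 0.2599]
ee_rot: [-0.171, 0.985, 0.0, 0.0]
wrist_force: [0.6, -0.4, -0.0]
grip_width: 1.004
grip_force: 0.0
time: 2.83
tool_pos: [0.4664, 0.0956, 0.26]
ee_rot: [-0.168, 0.986, 0.0, 0.0]
wrist_force: [-0.9, 0.4, 0.4]
grip_width: 0.999
grip_force: 0.0
```

```bash
python3 -m crank '1 0.004 -0.03 0 0;1 0.004 -0.03 0 0;1 0 0 0 0;1 0 0 0 0;1 0 0 0 0'
python3 - <<'E'
from h import *
o=bot.get_obs();im=viewer.read_camera('wrist');cv2.imwrite('pics/w1.png',im);c=cal('wrist',o)
print(o['tool_pos'],'expect top px',proj([.474,.036,.145],c),'base',proj([.474,.036,0],c))
for r in regions_of('mallet','wrist'):print(r['pixel'],r['confidence'])
E
```

```text
time: 3.25
tool_pos: [0.4742, 0.0386, 0.2595]
ee_rot: [-0.17, 0.985, 0.0, 0.0]
wrist_force: [-0.4, -0.1, -0.1]
grip_width: 0.998
grip_force: 0.0
[0.47422665 0.03858357 0.25953079] expect top px [274.49783072 210.13358843] base [275.88995304 176.55598569]
[272.9, 185.8] 0.87
[185.9, 134.1] 0.7
[9.6, 210.1] 0.67
[391.9, 126.8] 0.62
```

View pics/w1.png

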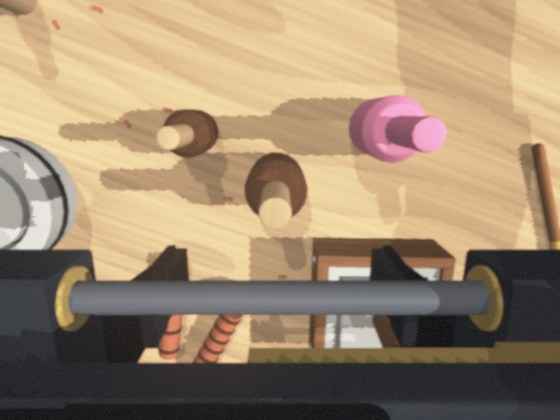

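The wrist view shows the handle top at (275,211), where it was predicted for (0.474, 0.036). I'll descend and grip.

```bash
python3 -m crank '1 0 -0.0025 -0.02 0;1 0 0 -0.02 0;1 0 0 -0.02 0;1 0 0 -0.02 0;1 0 0 -0.02 0;1 0 0 -0.02 0;1 0 0 -0.015 0;1 0 0 -0.01 0;1 0 0 -0.005 0;1 0 0 0 0;1 0 0 0 0;1 0 0 0 0'
python3 -m crank '-1 0 0 0 0;-1 0 0 0 0;-1 0 0 0 0;-1 0 0 0 0;-1 0 0 0 0;-1 0 0 0 0;-1 0 0 0 0;-1 0 0 0 0;-1 0 0 0 0;-1 0 0 0 0' 55
```

```text
time: 4.35
tool_pos: [0.4748, 0.0349, 0.1104]
ee_rot: [-0.17, 0.985, 0.0, 0.001]
wrist_force: [0.6, -0.3, -0.3]
grip_width: 1.0
grip_force: 0.0
time: 5.18
tool_pos: [0.4742, 0.0346, 0.1095]
ee_rot: [-0.17, 0.985, -0.0, -0.0]
wrist_force: [-0.4, -0.8, -0.2]
grip_width: 0.331
grip_force: 0.0
```

```bash
python3 -m crank '-1 0 0 0 0;-1 0 0 0 0;-1 0 0 0 0;-1 0 0 0 0;-1 0 0 0.005 0;-1 0 0 0.01 0;-1 0 0 0.01 0;-1 0 0 0 0' 55
python3 -m crank '-1 0 0 0.02 0;-1 0 0 0.02 0;-1 0 0 0.02 0;-1 0 0 0.02 0;-1 0 0 0.02 0;-1 0 0 0.02 0;-1 0 0 0.02 0;-1 0 0 0.02 0;-1 0 0 0.025 0;-1 0 0 0 0;-1 0 0 0 0;-1 0 0 0 0'
```

```text
time: 5.85
tool_pos: [0.4755, 0.0347, 0.137]
ee_rot: [-0.17, 0.986, 0.0, 0.002]
wrist_force: [-0.0, -0.7, -4.0]
grip_width: 0.278
grip_force: 55.0
time: 6.85
tool_pos: [0.4739, 0.0346, 0.3187]
ee_rot: [-0.17, 0.985, 0.0, -0.0]
wrist_force: [0.6, 0.8, -4.8]
grip_width: 0.282
grip_force: 55.0
```

```bash
python3 -m crank '-1 0.002 0.008 0 0;-1 0.005 0.02 0 0;-1 0.007 0.025 0 0;-1 0.007 0.025 0 0;-1 0.007 0.025 0 0;-1 0.007 0.025 0 0;-1 0.007 0.025 0 0;-1 0.007 0.025 0 0;-1 0.007 0.025 0 0;-1 0.006 0.02 0 0;-1 0.005 0.01 0 0;-1 0 0 0 0'
python3 -m crank '-1 0 0 -0.01 0;-1 0 0 -0.02 0;-1 0 0 -0.02 0;-1 0 0 -0.02 0;-1 0 0 -0.02 0;-1 0 0 -0.01 0;-1 0 0 -0.004 0;-1 0 0 0 0;-1 0 0 0 0;-1 0 0 0 0'
python3 - <<'E'
from h import *
im=viewer.read_camera('side');a=viewer.read_camera('top')
cv2.imwrite('pics/s2.png',np.hstack([im[100:400,20:360],a[60:360,60:400]]))
E
```

```text
time: 7.85
tool_pos: [0.5408, 0.2706, 0.3174]
ee_rot: [-0.171, 0.985, -0.0, -0.001]
wrist_force: [-0.0, 0.3, -3.5]
grip_width: 0.276
grip_force: 55.0
time: 8.68
tool_pos: [0.5419, 0.2677, 0.2169]
ee_rot: [-0.17, 0.986, 0.0, 0.001]
wrist_force: [-0.1, -0.1, -3.6]
grip_width: 0.274
grip_force: 55.0
```

View pics/s2.png

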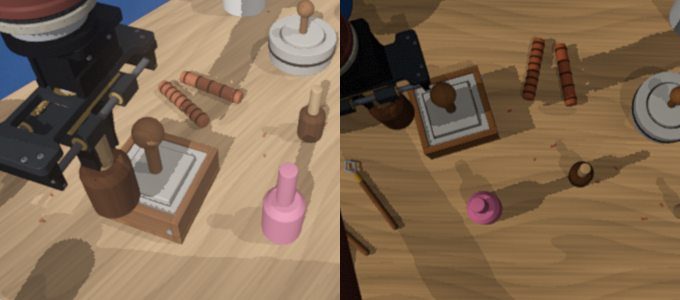

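The mallet is held and level with the knob on its left, with a gap of about 35 mm. Tap direction is (0.334, -0.943).

```bash
python3 -m crank '-1 0.001 -0.004 -0.001 0;-1 0.0015 -0.004 -0.001 0;-1 0.0015 -0.004 0 0;-1 0.001 -0.004 0 0;-1 0.0015 -0.004 0 0;-1 0.0015 -0.004 0 0;-1 0 0 0 0;-1 0 0 0 0'
python3 -m crank '-1 0.0007 -0.002 0 0;-1 0.0007 -0.002 0 0;-1 0.0007 -0.002 0 0;-1 0.0007 -0.002 0 0;-1 0.0007 -0.002 0 0;-1 0.0007 -0.002 0 0;-1 0.0007 -0.002 0 0'
```

```text
time: 9.45
tool_pos: [0.5494, 0.2433, 0.2136]
ee_rot: [-0.169, 0.986, -0.0, 0.0]
wrist_force: [-0.1, 0.6, -3.0]
grip_width: 0.28
grip_force: 55.0
time: 10.03
tool_pos: [0.5538, 0.2308, 0.2138]
ee_rot: [-0.17, 0.985, 0.001, 0.0]
wrist_force: [-1.3, 4.1, -0.1]
grip_width: 0.277
grip_force: 55.0
```

```bash
cat >> meas.py <<'E'
C0=np.array([.5697,.1852]);xh=np.array([.943,.334]);yh=np.array([-.334,.943])
def look(tag,lean0=0):
    import itertools
    out=[]
    o=bot.get_obs();q=np.array(o['tool_pos'][:2])-C0;print('tool along y',q@yh,'x',q@xh)
    for n in ('side','top'):
        im=viewer.read_camera(n);c=cal(n);out.append(im)
        g=cv2.medianBlur(cv2.cvtColor(im,cv2.COLOR_BGR2GRAY),3).astype(float)
        print(n,'rock:knob px',[(a,proj([*(C0-yh*.09*np.sin(a)),.05+.09*np.cos(a)],c).round(1).tolist()) for a in (-.14,0,.14)])
        for r in regions_of('square_core',n)[:1]:
            print('  region',np.round(r['pixel'],1))
    cv2.imwrite(f'pics/{tag}.png',cv2.resize(np.hstack([out[0][190:350,100:260],out[1][100:230,100:230].repeat(1,0) if 0 else cv2.resize(out[1][110:220,110:220],(160,160))]),None,fx=2.5,fy=2.5,interpolation=cv2.INTER_CUBIC))
E
python3 -m crank '-1 0.0007 -0.002 0 0;-1 0.0007 -0.002 0 0;-1 0.0007 -0.002 0 0;-1 0.0007 -0.002 0 0;-1 0 0 0 0;-1 0 0 0 0;-1 0 0 0 0'
python3 -c "
from meas import *
look('l1')"
```

```text
time: 10.62
tool_pos: [0.5571, 0.2211, 0.2134]
ee_rot: [-0.17, 0.986, -0.0, 0.0]
wrist_force: [0.3, 1.3, -1.7]
grip_width: 0.279
grip_force: 55.0
tool along y 0.038084563093937256 x 0.0001570631361743971
side rock:knob px [(-0.14, [162.9, 239.2]), (0, [167.3, 232.0]), (0.14, [171.8, 225.8])]
  region [185.7 270.4]
top rock:knob px [(-0.14, [155.5, 156.8]), (0, [162.6, 154.5]), (0.14, [169.8, 152.5])]
  region [173.1 169.9]
```

View pics/l1.png

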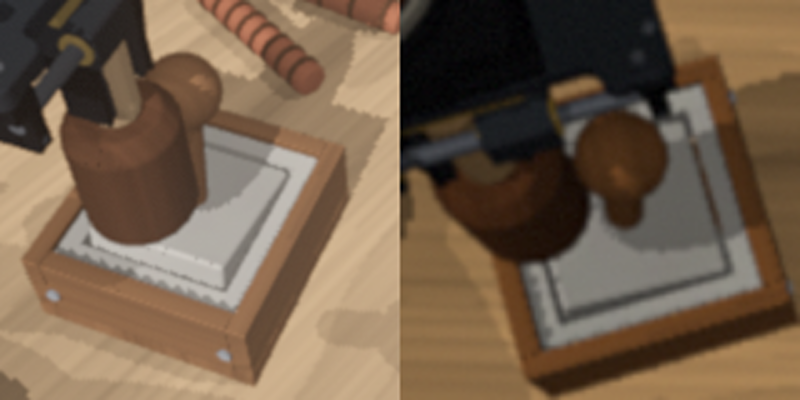

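The knob is at about (170.8,153.2) in the top view, so it leans right by about 0.15 rad (8.6°). The tool position agrees. I'll back off, lift over and come in from the right.

```bash
python3 -m crank '-1 -0.001 0.004 0 0;-1 -0.003 0.008 0 0;-1 -0.004 0.01 0 0;-1 -0.003 0.008 0 0;-1 0 0 0 0;-1 0 0 0.015 0;-1 0 0 0.025 0;-1 0 0 0.025 0;-1 0 0 0.025 0;-1 0 0 0.015 0;-1 0 0 0 0;-1 0 0 0 0'
python3 -m crank '-1 0.003 -0.01 0 0;-1 0.006 -0.018 0 0;-1 0.008 -0.022 0 0;-1 0.008 -0.022 0 0;-1 0.008 -0.022 0 0;-1 0.008 -0.022 0 0;-1 0.006 -0.018 0 0;-1 0.005 -0.014 0 0;-1 0.003 -0.008 0 0;-1 0 0 0 0;-1 0 0 0 0;-1 0 0 0 0'
```

```text
time: 11.82
tool_pos: [0.5461, 0.2518, 0.3186]
ee_rot: [-0.17, 0.985, 0.0, 0.001]
wrist_force: [0.1, 0.4, -4.4]
grip_width: 0.279
grip_force: 55.0
time: 12.82
tool_pos: [0.6005, 0.097, 0.3179]
ee_rot: [-0.171, 0.985, 0.0, -0.0]
wrist_force: [-0.3, -0.2, -4.1]
grip_width: 0.275
grip_force: 55.0
```

```bash
python3 -m crank '-1 0 0 -0.01 0;-1 0 0 -0.02 0;-1 0 0 -0.02 0;-1 0 0 -0.02 0;-1 0 0 -0.02 0;-1 0 0 -0.01 0;-1 0 0 -0.004 0;-1 0 0 0 0;-1 -0.0013 0.004 0 0;-1 -0.0013 0.004 0 0;-1 -0.0013 0.004 0 0;-1 -0.0013 0.004 0 0'
python3 -m crank '-1 -0.0007 0.002 0 0;-1 -0.0007 0.002 0 0;-1 -0.0007 0.002 0 0;-1 -0.0007 0.002 0 0;-1 -0.0007 0.002 0 0;-1 -0.0007 0.002 0 0;-1 -0.0007 0.002 0 0;-1 -0.0007 0.002 0 0;-1 -0.0007 0.002 0 0;-1 -0.0007 0.002 0 0;-1 -0.0007 0.002 0 0;-1 -0.0007 0.002 0 0'
```

```text
time: 13.82
tool_pos: [0.5959, 0.1125, 0.2154]
ee_rot: [-0.17, 0.985, 0.0, 0.001]
wrist_force: [-0.4, -0.2, -4.4]
grip_width: 0.279
grip_force: 55.0
time: 14.82
tool_pos: [0.5881, 0.1341, 0.2152]
ee_rot: [-0.169, 0.986, -0.001, 0.001]
wrist_force: [1.4, -4.7, -0.7]
grip_width: 0.278
grip_force: 55.0
```

```bash
python3 -m crank '-1 -0.0007 0.002 0 0;-1 -0.0007 0.002 0 0;-1 -0.0007 0.002 0 0;-1 -0.0007 0.002 0 0;-1 -0.0007 0.002 0 0;-1 -0.0007 0.002 0 0;-1 -0.0007 0.002 0 0;-1 0 0 0 0;-1 0 0 0 0;-1 0 0 0 0'
python3 -c "
from meas import *
look('l2')"
```

```text
time: 15.65
tool_pos: [0.5821, 0.1503, 0.2143]
ee_rot: [-0.17, 0.985, 0.0, -0.0]
wrist_force: [1.2, -1.9, -2.0]
grip_width: 0.279
grip_force: 55.0
tool along y -0.037105125914770484 x 4.207799806854595e-05
side rock:knob px [(-0.14, [162.9, 239.2]), (0, [167.3, 232.0]), (0.14, [171.8, 225.8])]
  region [175.1 270.2]
top rock:knob px [(-0.14, [155.5, 156.8]), (0, [162.6, 154.5]), (0.14, [169.8, 152.5])]
  region [192.6 177.2]
```

View pics/l2.png

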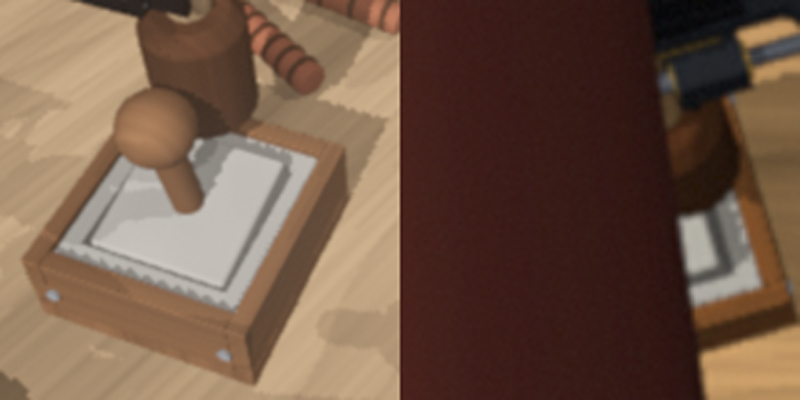

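The knob is at about (162,241) in the side view, leaning left by about 0.15–0.16 rad (9°). I'll back off and return the mallet to its old spot.

```bash
python3 -m crank '-1 0.001 -0.004 0 0;-1 0.003 -0.008 0 0;-1 0.004 -0.012 0 0;-1 0.004 -0.012 0 0;-1 0 0 0.01 0;-1 0 0 0.02 0;-1 0 0 0.02 0;-1 0 0 0 0;-1 -0.01 -0.006 0 0;-1 -0.02 -0.014 0 0;-1 -0.02 -0.014 0 0;-1 -0.02 -0.014 0 0'
python3 -m crank '-1 -0.02 -0.014 0 0;-1 -0.018 -0.012 0 0;-1 -0.01 -0.005 0 0;-1 0 0 0 0;-1 0 0 -0.02 0;-1 0 0 -0.025 0;-1 0 0 -0.025 0;-1 0 0 -0.025 0;-1 0 0 -0.025 0;-1 0 0 -0.015 0;-1 0 0 0 0;-1 0 0 0 0'
```

```text
time: 16.85
tool_pos: [0.5235, 0.0645, 0.2638]
ee_rot: [-0.17, 0.986, -0.0, -0.0]
wrist_force: [-0.1, -0.2, -3.9]
grip_width: 0.277
grip_force: 55.0
time: 17.85
tool_pos: [0.4764, 0.0345, 0.1292]
ee_rot: [-0.17, 0.986, -0.0, -0.001]
wrist_force: [1.0, 0.7, -2.7]
grip_width: 0.28
grip_force: 55.0
```

```bash
python3 -m crank '-1 0 0 -0.006 0;-1 0 0 -0.005 0;-1 0 0 -0.004 0;-1 0 0 -0.002 0;-1 0 0 -0.001 0;-1 0 0 -0.001 0;-1 0 0 0 0;-1 0 0 0 0;-1 0 0 0 0'
```

```text
time: 18.6
tool_pos: [0.4765, 0.0347, 0.1107]
ee_rot: [-0.17, 0.985, 0.0, 0.0]
wrist_force: [0.1, -0.5, -3.1]
grip_width: 0.277
grip_force: 55.0
```

```bash
python3 -m crank '-1 0 0 -0.0005 0;-1 0 0 -0.0005 0;-1 0 0 -0.0005 0;-1 0 0 0 0;-1 0 0 0 0;-1 0 0 0 0'
```

```text
time: 19.1
tool_pos: [0.4766, 0.0347, 0.1094]
ee_rot: [-0.17, 0.985, 0.0, 0.0]
wrist_force: [-2.7, 0.3, 5.7]
grip_width: 0.279
grip_force: 55.0
```

Bench contact is confirmed. I'll release and rise.

```bash
python3 -m crank '-0.3 0 0 0 0;-0.2 0 0 0 0;0 0 0 0 0;0.3 0 0 0 0;0.6 0 0 0 0;1 0 0 0 0;1 0 0 0 0;1 0 0 0 0;1 0 0 0 0;1 0 0 0 0;1 0 0 0 0;1 0 0 0 0'
python3 -m crank '1 0 0 0.01 0;1 0 0 0.02 0;1 0 0 0.025 0;1 0 0 0.025 0;1 0 0 0.025 0;1 0 0 0.025 0;1 0 0 0.025 0;1 0 0 0 0;1 -0.001 -0.03 0 0;1 -0.001 -0.03 0 0;1 0 -0.03 0 0;1 0 -0.03 0 0'
python3 -m crank '1 0 -0.03 0 0;1 0 -0.03 0 0;1 0 0 0 0;1 0 0 0 0'
python3 -c "
from h import *
a=viewer.read_camera('side');b=viewer.read_camera('top')
cv2.imwrite('pics/f.png',cv2.resize(np.hstack([a[90:350,100:370],b[90:350,100:370]]),None,fx=1.45,fy=1.45,interpolation=cv2.INTER_CUBIC))"
```

```text
time: 20.1
tool_pos: [0.4765, 0.0347, 0.1091]
ee_rot: [-0.17, 0.985, -0.0, 0.0]
wrist_force: [-0.7, 0.3, -0.9]
grip_width: 0.982
grip_force: 0.0
time: 21.1
tool_pos: [0.4741, -0.0868, 0.2646]
ee_rot: [-0.17, 0.985, 0.0, 0.0]
wrist_force: [0.6, -0.0, -0.0]
grip_width: 0.995
grip_force: 0.0
time: 21.43
tool_pos: [0.474, -0.1471, 0.2644]
ee_rot: [-0.168, 0.986, -0.0, 0.0]
wrist_force: [0.2, 1.4, -0.6]
grip_width: 1.001
grip_force: 0.0
```

View pics/f.png

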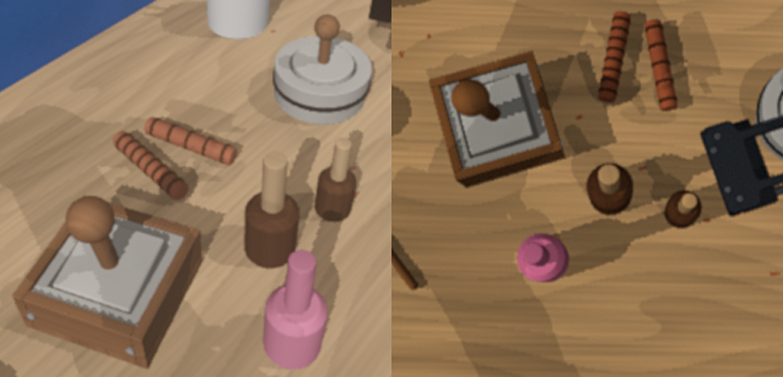

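The final picture shows the mallet upright at (609,187), the square core leaning left with its knob at (469,98), and the round core undisturbed.

```bash
python3 -c "
from h import *
print(bot.sign_off())"
```

```text
the job is handed in; nothing more can be done
None
```

The job is handed in: the square core was tapped right to about 9°, then left to about 9.5° and left there, the round core was not touched, and the mallet stands upright on the bench, released, with about 21 s used.

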